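# Fit an adjustable wrench to a lock nut and tighten it home

### The job

An adjustable wrench lies round the brass lock nut of the small blue stand base, with its jaws too wide. Stroke the wrench's worm wheel with a light fingertip press until the jaws just fit the nut, then swing the wrench by its handle clockwise (seen from above) until the nut comes home against its stop, without forcing it. Leave the wrench lying flat and fitted on the nut, let go of it, and leave the loose things around where they are.

Things in the scene. Friction and masses are not known exactly. Their poses are not given: they have to be found in the camera images.
- stand_base: Stand base that stays put: a blue teardrop plate 140 x 100 mm on a black rubber foot; plate's top 14 mm above the desk, giving about 1 mm per 12 N of downward press. Origin at desk level on the axis of the nut and of the upright 16 mm threaded steel stub post, whose top is 50 mm above the desk. It reaches 40 mm round that axis, 100 mm along its +y.
- nut_top (a point): Centre of the top face of the brass hex nut: 26 mm across flats, 30 mm across corners, 18 mm high, its underside on the plate's top face, round the post.
- lock_nut (a joint): Angle of the nut (rad), growing clockwise seen from above. Starts near 0, with two flats within 0.08 rad of parallel to the jaws; a hard stop at 0.70 is fully home. A steady 0.15 N m of friction resists it, no spring.
- wrench: Loose steel adjustable wrench lying flat on the plate, 160 mm long, 0.2 to 0.35 kg. Origin: underside, midway between the jaws once they fit (over the nut's axis). x runs along the handle away from the nut, z up. Fixed jaw on the +y side, its face at y = +13 mm; moving jaw on the -y side. Head 14 mm thick, its window holds the worm wheel; handle 20 mm wide, 1 to 13 mm high.
- worm_top (a point): Highest point of the worm wheel, at x = 39, y = -1, z = 23 mm of the wrench, 9 mm proud of the head, with room above. Stroking the wheel's top from here towards the nut (along the wrench's -x) closes the jaw, away from the nut opens it.
- wrench_worm: Dark knurled worm wheel, 22 mm across, 22 mm wide; origin at its centre, axle along the wrench's y. Closes the jaw 1.6 mm per rad (11 mm of stroke). Some 6.5 N along the stroke turns it, by fingertip friction: press about 11 N. It stays where left and stalls, the fingertip slipping, when the jaws grip the nut. 2.6 to 3.7 rad are needed, so several strokes. Over 25 N of press breaks it.
- wrench_jaw: Moving jaw; origin on its inner face, at x = 0 and z = 0 of the wrench. Its y in the wrench's frame is -13 mm when the jaws just fit the nut, -17.2 to -18.8 mm at the start. It slides in the wrench's y, moved by the worm only. Over 60 N against the nut damages it; forced by over 44 N it slowly backs off.
- handle_grip (a point): Middle of the handle's free part, at x = 105, y = 0, z = 7 mm of the wrench: a place to grasp the handle across its 20 mm width, from above, or to push it sideways.
- tape: Bystander: beige roll of tape, 82 mm across, 18 mm high, lying flat; origin at the centre of its underside.
- jar: Bystander: steel cotton jar with a knobbed lid, 75 mm across, 95 mm high; origin at the centre of its underside.
- vial_red: Bystander: small amber bottle with a red cap, 26 mm across, 60 mm high; origin at the centre of its underside.
- dropper: Bystander: amber dropper bottle with a black cap, 32 mm across, 74 mm high; origin at the centre of its underside.
- marker: Bystander: red and white marker pen, 133 mm long, 17 mm high, lying; origin under its centre.

How it is judged (in metres and radians):
On the way, in this order (a step that is already met when the one before it is completed fails the run):
1. the jaws fit the nut (less than 0.8 mm of play) before it has been turned (y of wrench_jaw in the frame of wrench above -0.0138 m and value of joint lock_nut below 0.25 rad), for 0.2 s.
2. the nut is turned home by the wrench, whose jaws still fit it (value of joint lock_nut above 0.65 rad and y of wrench_jaw in the frame of wrench above -0.0145 m and horizontal distance between wrench and nut_top below 0.006 m), for 0.2 s.
At the end, for the whole second after the job is handed in: The nut is within 0.05 rad of its stop; the wrench lies flat on the plate, still round the nut (its origin within 6 mm of the nut's axis), jaws with no more than 1.5 mm of play, at rest (all of step 2 and angle between wrench's own z axis and vertical below 0.08 rad and height (world z) of wrench below 0.018 m and linear speed of wrench below 0.02 m/s); the robot touches nothing.
It fails at once if the worm wheel is pressed with more than 25 N (contact force between the fingers and wrench_worm above 25 N).
It fails at once if the moving jaw is forced against the nut with more than 60 N (contact force between wrench_jaw and stand_base above 60 N).
It fails at once if a bystander is moved by more than 20 mm (distance of any of tape, jar, vial_red, dropper, marker from where it was at the start of the episode above 0.02 m).
It also fails if it takes over 72 s, if anything falls off the work surface, if the arm or the gripper's body presses on something with over 40 N, if the wrist force passes 120 N, or if a joint passes its speed limit or range.

### The arm

A 6-joint arm with a two-finger parallel gripper is mounted at the origin on a cart in front of the work surface, level with it; the furniture and walls round the work are solid. World frame = base frame: x ahead of the robot, y to its left, z up, the work surface at z = 0. Lengths are in mm, angles in rad, forces in N, time in s.
With the tool pointing down it reaches from about 350 to 875 mm from the base axis. Payload 4.2 kg.
Tool frame: the origin (TCP) lies midway between the tips of the shut fingers; the grasp point (between the pads) lies 19 mm behind it; z points along the fingers, y is the line along which they close (so a half turn about z gives the same grasp; the last joint's range is limited). The gripper opens to 85 mm and grips with 20 to 120 N. Pads are 22 mm wide; open, the fingers measure 114 mm over their backs; the gripper's body (76 mm by 85 mm) begins 54 mm behind the grasp point. The pads swing forward as they close: fully open they stand 13 mm farther back than shut.
Start: joints at [-1.007, 0.385, 0.008, 0, -1.194, -0.259], TCP at [187.58, -596.165, 231.312] pointing down, gripper open.
Joint ranges: [-3.14, 3.14], [-1.21, 2.06], [-1.07, 1.41], [-3.16, 2.05], [-2.99, -0.16], [-3.1, 3.1]. Speed limits (rad/s): [2.79, 2.79, 3.14, 3.14, 3.14, 3.14].

### API

Orientations are given as a unit quaternion [x, y, z, w].
In Python, from bench import arm gives the robot as it stands. The module is installed in compiled form; this text tells all that it offers.
- The arm moves only by the shell command python3 -m handwheel 'ROWS' [OPENING]. ROWS is JSON, a list of rows, each an object of numbers: "x", "y", "z": the shift along the world's x, y, z each as a share of 20 cm, from -1 to 1; "ax", "ay", "az": the turn, a rotation vector about the world's x, y, z each as a share of 90 degrees, from -1 to 1. In form: [{"x": .., "y": .., "z": .., "ax": .., "ay": .., "az": ..}, ...]. A call has exactly 8 rows; each row shifts and turns the commanded pose from where the row before left it; what a row does not reach is not made up. A row lasts 1/10 s, in which the tool goes at most 50 mm and 8.59 degrees, less where a joint would pass 70% of its speed; a pose out of reach is approached as far as the arm can. A call with a number of a shift or a turn outside -1 to 1 is refused whole. A call with a gripper value outside its range is refused whole. OPENING is the opening, from -1 (shut) to 1 (fully open), set as the call begins (- or left out, the last holds). The fingers move at their own pace and stop on an object; the grip force is fixed at half the most. Time passes only in rows, so rows that do not move let the fingers close, or fill a call up. It gives the time, the measured TCP pose, the force, the opening and the grip force at its end, in the units of the state.
- arm.read_state(): the state, without advancing time (a new reading comes with each control period).
- arm.get_image(name): name is "scene" or "top" or "wrist"; returns the picture (420x560x3 uint8, red, green, blue); there is no depth.
- arm.camera_params(name): a dict with "K" (3x3 intrinsics, pixels), "position" and "orientation" of the camera in the world. Camera axes: x right, y down, z forward; pixel columns grow to the right and rows downward; lengths in mm; the calibration is good to about 2 mm. A picture is of the moment at which its call begins: read the wrist's pose just before it. camera_params takes no time and is no camera call; for the wrist camera it gives the pose at the moment of the call.
- arm.job_done(): hands the job in; it is judged then, once.
The state is a dict: "clock": time; "joints": joint angles; "joint_vel": joint speeds; "joint_efforts": joint torques, N m; "position": TCP position; "ee_rot": TCP orientation; "contact_force": force on the tool from outside, world axes, zero at the start; "wrist_torque": the same for the moment, N m; "gripper_width": finger opening in mm; "grasp_force": force on a finger pad.
Only numpy, scipy, OpenCV 4.12 (cv2) and the standard library are available. Lean on these libraries where they do the work, as an engineer would, in place of code of your own. Each camera call takes 0.05 s, during which the arm holds its last target. There are 200 camera calls.

## Working session

There is one attempt and no reset: what is moved stays moved. The work goes in short steps, Python scripts to look and compute and a shell command to move; the robot and the scene stay as the last step left them, time stands still between calls to the robot, and variables do not carry over. Pictures are saved under pics/ and viewed, at most 10 in all, crops included, and the job is handed in when it is done.

```bash
mkdir -p pics
python3 - <<'E'
from bench import arm
import cv2
for n in ("scene","top"):
    cv2.imwrite(f"pics/{n}0.png",cv2.cvtColor(arm.get_image(n),cv2.COLOR_RGB2BGR))
    p=arm.camera_params(n);print(n,p)
s=arm.read_state();print(s)
E
```

```text
scene {'K': array([[482.58340788,   0.        , 277.65829319],
       [  0.        , 482.58340788, 211.61101558],
       [  0.        ,   0.        ,   1.        ]]), 'position': array([-103.67904712,  906.61363523,  614.14188435]), 'orientation': array([-0.22695057,  0.8078623 , -0.52076786,  0.157012  ])}
top {'K': array([[503.79793332,   0.        , 268.47279304],
       [  0.        , 503.79793332, 212.2260435 ],
       [  0.        ,   0.        ,   1.        ]]), 'position': array([ 330.61636944, -114.49912698, 1315.86293614]), 'orientation': array([-0.70046169,  0.70777896, -0.06545235,  0.06417444])}
{'clock': 0.1, 'joints': array([-1.00743393e+00,  3.85467560e-01,  6.75275616e-03, -4.28299524e-04,
       -1.19399606e+00, -2.58592670e-01]), 'joint_vel': array([-0.00211457, -0.00202959,  0.00285695,  0.00213618, -0.00062268,
        0.00101466]), 'joint_efforts': array([-9.96300078e-04, -3.93316305e+01,  1.88929868e+01,  4.19793829e+00,
       -2.54409097e-03,  9.77887765e-06]), 'position': array([ 187.39785176, -595.69391302,  230.33546005]), 'ee_rot': array([-1.51717647e-01,  9.88423391e-01,  9.57077814e-04, -1.99957370e-04]), 'contact_force': array([-0.14073798,  0.01805561,  0.16261099]), 'wrist_torque': array([0.01461166, 0.03236655, 0.01260947]), 'grasp_force': 0.0, 'gripper_width': 85.10099551741902}
```

View pics/top0.png

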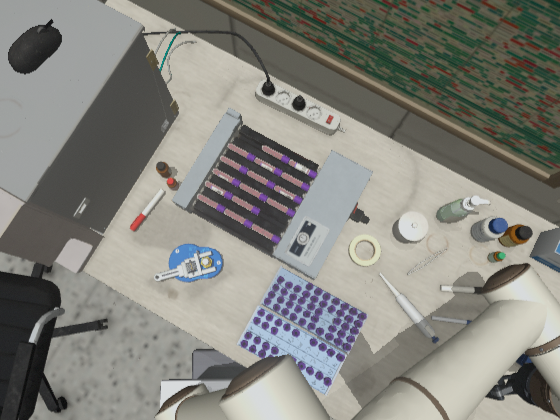

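View pics/scene0.png

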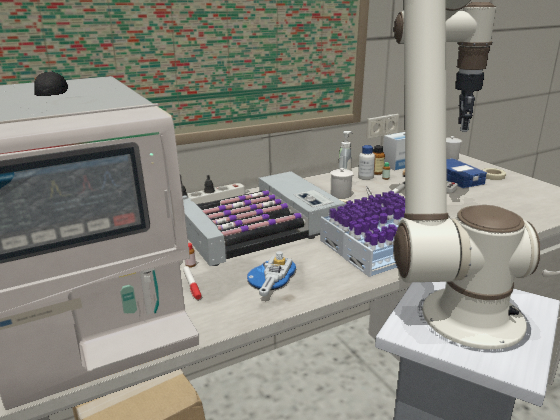

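The top view shows the blue base near pixel (195,263), with the nut near (208,262) and the handle end near (157,276). The marker and vials are up and left of it. I'll zoom in and convert to world coordinates.

```bash
cat > h.py <<'E'
from bench import arm
import numpy as np, cv2
from scipy.spatial.transform import Rotation as R
def p2w(p,uv,z):
    d=R.from_quat(p["orientation"]).as_matrix()@np.linalg.solve(p["K"],[*uv,1]); c=p["position"]
    return c+d*(z-c[2])/d[2]
def w2p(p,X):
    q=p["K"]@(R.from_quat(p["orientation"]).as_matrix().T@(np.asarray(X,float)-p["position"])); return q[:2]/q[2]
def snap(n,f,crop=None,s=1):
    p=arm.camera_params(n); im=cv2.cvtColor(arm.get_image(n),cv2.COLOR_RGB2BGR)
    if crop: x0,y0,x1,y1=crop; im=im[y0:y1,x0:x1]
    cv2.imwrite(f,cv2.resize(im,None,fx=s,fy=s,interpolation=cv2.INTER_CUBIC)); return p
def st():
    s=arm.read_state(); print("t",round(s["clock"],2),"pos",s["position"].round(1),"R",R.from_quat(s["ee_rot"]).as_matrix().round(3).tolist(),"F",s["contact_force"].round(1),"J",s["joints"].round(2),"w",round(s["gripper_width"],1)); return s
E
python3 - <<'E'
from h import *
p=snap("top","pics/top1.png",(140,220,240,295),8)
for uv,z in(((208,262),35),((157,276),20),((195,263),14)): print(p2w(p,uv,z).round(1))
st()
E
```

```text
[441.5  36.8  35. ]
[408.4 168.5  20. ]
[441.1  72.8  14. ]
t 0.15 pos [ 187.4 -595.8  230.5] R [[-0.954, -0.3, -0.001], [-0.3, 0.954, 0.002], [0.0, 0.002, -1.0]] F [-0.9  1.2 -0.7] J [-1.01  0.39  0.01 -0.   -1.19 -0.26] w 85.2
```

View pics/top1.png

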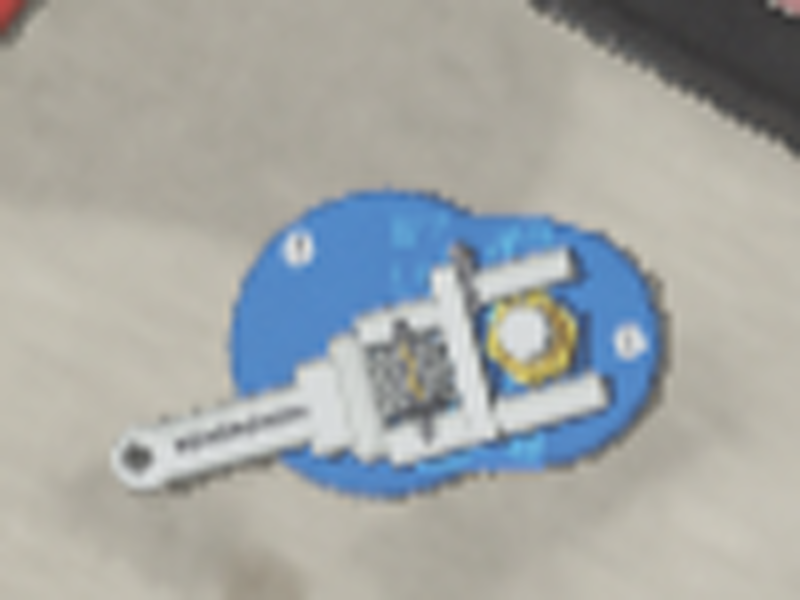

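```bash
python3 - <<'E'
from h import *
p=arm.camera_params("top")
f=lambda u,v,z:p2w(p,(140+u/8,220+v/8),z)
n=f(522,332,50);h=f(135,458,27);w=f(408,378,37)
print(n.round(1),h.round(1),w.round(1)); d=(h-n)[:2]; print(np.hypot(*d),np.degrees(np.arctan2(d[1],d[0])))
E
python3 -m handwheel '[{"x":0.08,"y":0.2,"az":0.06},{"x":0.08,"y":0.2,"az":0.06},{"x":0.08,"y":0.2,"az":0.06},{"x":0.08,"y":0.2,"az":0.06},{"x":0.08,"y":0.2,"az":0.06},{"x":0.08,"y":0.2,"az":0.06},{"x":0.08,"y":0.2,"az":0.06},{"x":0.08,"y":0.2,"az":0.06}]' -1
```

```text
[441.5  41.9  50. ] [404.8 167.2  27. ] [428.5  79.4  37. ]
130.49309452499546 106.32890096325913invalid input at $[0]: expected keys x, y, z, ax, ay, az
```

```bash
python3 -m handwheel '[{"x":0.075,"y":0.21,"z":0,"ax":0,"ay":0,"az":0.062},{"x":0.075,"y":0.21,"z":0,"ax":0,"ay":0,"az":0.062},{"x":0.075,"y":0.21,"z":0,"ax":0,"ay":0,"az":0.062},{"x":0.075,"y":0.21,"z":0,"ax":0,"ay":0,"az":0.062},{"x":0.075,"y":0.21,"z":0,"ax":0,"ay":0,"az":0.062},{"x":0.075,"y":0.21,"z":0,"ax":0,"ay":0,"az":0.062},{"x":0.075,"y":0.21,"z":0,"ax":0,"ay":0,"az":0.062},{"x":0.075,"y":0.21,"z":0,"ax":0,"ay":0,"az":0.062}]' -1; python3 -c "from h import *;st()"
```

```text
clock: 0.95
position: [307.6, -258.5, 231.3]
ee_rot: [-0.517, 0.856, -0.0, 0.0]
contact_force: [1.3, -0.5, 0.1]
gripper_width: 0.2
grasp_force: 0.0
t 0.95 pos [ 307.6 -258.5  231.3] R [[-0.465, -0.885, 0.0], [-0.885, 0.465, 0.0], [-0.0, -0.0, -1.0]] F [ 1.3 -0.5  0.1] J [-0.29 -0.01 -0.49 -0.   -1.09 -0.19] w 0.2
```

```bash
python3 -m handwheel '[{"x":0.075,"y":0.21,"z":0,"ax":0,"ay":0,"az":0.061},{"x":0.075,"y":0.21,"z":0,"ax":0,"ay":0,"az":0.061},{"x":0.075,"y":0.21,"z":0,"ax":0,"ay":0,"az":0.061},{"x":0.075,"y":0.21,"z":0,"ax":0,"ay":0,"az":0.061},{"x":0.075,"y":0.21,"z":0,"ax":0,"ay":0,"az":0.061},{"x":0.075,"y":0.21,"z":-0.06,"ax":0,"ay":0,"az":0.061},{"x":0.075,"y":0.21,"z":-0.06,"ax":0,"ay":0,"az":0.061},{"x":0.075,"y":0.21,"z":-0.06,"ax":0,"ay":0,"az":0.061}]'
python3 - <<'E'
from h import *
st();p=snap("wrist","pics/w1.png");print(p)
for X in((441.5,41.9,50),(404.8,167.2,27),(428.5,79.4,37)):print(w2p(p,X))
E
```

```text
clock: 1.75
position: [427.6, 77.8, 195.1]
ee_rot: [0.8, -0.6, 0.0, -0.0]
contact_force: [0.9, -0.6, 0.9]
gripper_width: -0.3
grasp_force: 0.0
t 1.75 pos [427.6  77.8 195.1] R [[0.28, -0.96, 0.001], [-0.96, -0.28, 0.0], [-0.0, -0.001, -1.0]] F [ 0.9 -0.6  0.9] J [ 0.56  0.09 -0.49 -0.   -0.99 -0.27] w -0.3
{'K': array([[311.22556598,   0.        , 282.51203286],
       [  0.        , 311.22556598, 211.34776054],
       [  0.        ,   0.        ,   1.        ]]), 'position': array([450.70931959,   1.46711358, 337.59291107]), 'orientation': array([-0.14035469,  0.9777302 ,  0.15446884, -0.02199095])}
[279.86965405 157.79790844]
[280.32817461 271.9437853 ]
[282.01334875 195.76922539]
```

View pics/w1.png

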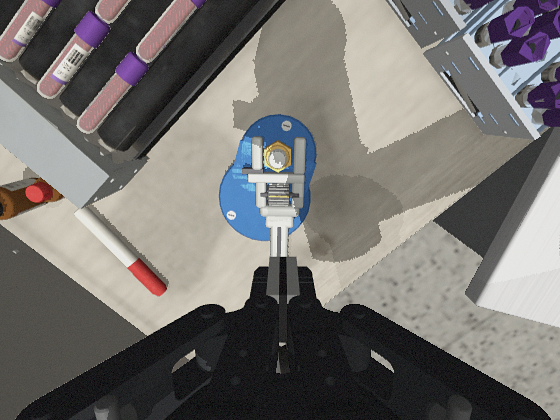

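The wrist view shows the post near (278,157) and the worm near (279,194), both within a couple of pixels of the prediction. I'll enlarge this same frame.

Run:
```python
import cv2
im=cv2.imread("pics/w1.png")[110:250,210:330]
cv2.imwrite("pics/w1c.png",cv2.resize(im,None,fx=4.2,fy=4.2,interpolation=cv2.INTER_CUBIC))
```

```text
(no output)
```

View pics/w1c.png

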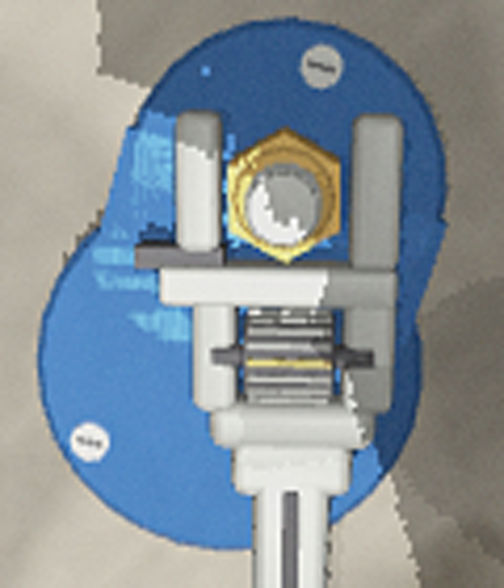

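Run:
```python
from h import *
p=arm.camera_params("wrist")
f=lambda u,v,z:p2w(p,(210+u/4.2,110+v/4.2),z)
P=f(281,205,50);N=f(285,196,32);A=f(292,356,26);H=f(291.5,560,27);B1=f(290,308,33);F=f(353,180,28);M=f(221,180,28)
for n,q in zip("PNAHBFM",(P,N,A,H,B1,F,M)):print(n,q.round(1))
for a,b in((N,A),(N,H),(A,H)):
  d=(b-a)[:2];print(np.hypot(*d).round(1),np.degrees(np.arctan2(d[1],d[0])).round(1))
print(((F-M)[:2]),np.hypot(*(F-M)[:2]))
```

```text
P [446.4  47.5  50. ]
N [445.6  47.9  32. ]
A [432.8  85.6  26. ]
H [417.6 137.3  27. ]
B [437.1  72.7  33. ]
F [431.4  40.3  28. ]
M [460.9  49.2  28. ]
39.8 108.8
93.7 107.4
53.9 106.4
[-29.50216208  -8.84284418] 30.798919797699863
```

```bash
python3 -m handwheel '[{"x":0.02,"y":0.025,"z":-0.2,"ax":0,"ay":0,"az":0},{"x":0,"y":0,"z":-0.2,"ax":0,"ay":0,"az":0},{"x":0,"y":0,"z":-0.2,"ax":0,"ay":0,"az":0},{"x":0,"y":0,"z":-0.12,"ax":0,"ay":0,"az":0},{"x":0,"y":0,"z":0,"ax":0,"ay":0,"az":0},{"x":0,"y":0,"z":0,"ax":0,"ay":0,"az":0},{"x":0,"y":0,"z":0,"ax":0,"ay":0,"az":0},{"x":0,"y":0,"z":0,"ax":0,"ay":0,"az":0}]'
python3 - <<'E'
from h import *
s=st();p=snap("wrist","pics/w2.png")
print("tcp px",w2p(p,s["position"]))
for X in((445.6,47.9,32),(446.4,47.5,50),(432.8,85.6,26),(432.8,85.6,37)):print(w2p(p,X))
E
```

```text
clock: 2.6
position: [432.6, 81.4, 52.8]
ee_rot: [0.799, -0.602, 0.001, -0.002]
contact_force: [0.3, -0.1, 0.5]
gripper_width: -0.1
grasp_force: 0.0
t 2.6 pos [432.6  81.4  52.8] R [[0.276, -0.961, 0.003], [-0.961, -0.276, 0.002], [-0.001, -0.004, -1.0]] F [ 0.3 -0.1  0.5] J [ 0.56  0.31 -0.66  0.   -0.6  -0.28] w -0.1
tcp px [283.89008084 273.34131426]
[278.07251353 195.56005434]
[276.09452995 203.98597452]
[281.63339075 256.97821087]
[281.51789781 265.67634221]
```

View pics/w2.png

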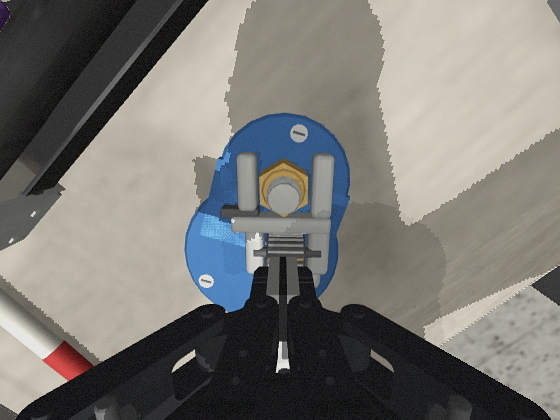

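```bash
python3 -m handwheel '[{"x":-0.016,"y":0.04,"z":0,"ax":0,"ay":0,"az":0},{"x":0,"y":0,"z":-0.02,"ax":0,"ay":0,"az":0},{"x":0,"y":0,"z":-0.02,"ax":0,"ay":0,"az":0},{"x":0,"y":0,"z":-0.02,"ax":0,"ay":0,"az":0},{"x":0,"y":0,"z":0,"ax":0,"ay":0,"az":0},{"x":0,"y":0,"z":-0.005,"ax":0,"ay":0,"az":0},{"x":0,"y":0,"z":0,"ax":0,"ay":0,"az":0},{"x":0,"y":0,"z":0,"ax":0,"ay":0,"az":0}]'; python3 -c "from h import *;st()"
```

```text
clock: 3.45
position: [428.5, 88.8, 38.3]
ee_rot: [0.799, -0.602, 0.0, -0.0]
contact_force: [0.6, 0.5, 0.2]
gripper_width: -0.1
grasp_force: 0.0
t 3.45 pos [428.5  88.8  38.3] R [[0.276, -0.961, 0.0], [-0.961, -0.276, 0.0], [0.0, -0.0, -1.0]] F [0.6 0.5 0.2] J [ 0.58  0.33 -0.68  0.   -0.56 -0.3 ] w -0.1
```

Measured matches commanded. I'm lowering gently in 0.5 mm rows.

```bash
python3 -m handwheel '[{"x":0,"y":0,"z":-0.0025,"ax":0,"ay":0,"az":0},{"x":0,"y":0,"z":-0.0025,"ax":0,"ay":0,"az":0},{"x":0,"y":0,"z":-0.0025,"ax":0,"ay":0,"az":0},{"x":0,"y":0,"z":0,"ax":0,"ay":0,"az":0},{"x":0,"y":0,"z":0,"ax":0,"ay":0,"az":0},{"x":0,"y":0,"z":0,"ax":0,"ay":0,"az":0},{"x":0,"y":0,"z":0,"ax":0,"ay":0,"az":0},{"x":0,"y":0,"z":0,"ax":0,"ay":0,"az":0}]'|grep -E "pos|force"; python3 -m handwheel '[{"x":0,"y":0,"z":-0.0025,"ax":0,"ay":0,"az":0},{"x":0,"y":0,"z":0,"ax":0,"ay":0,"az":0},{"x":0,"y":0,"z":0,"ax":0,"ay":0,"az":0},{"x":0,"y":0,"z":0,"ax":0,"ay":0,"az":0},{"x":0,"y":0,"z":0,"ax":0,"ay":0,"az":0},{"x":0,"y":0,"z":0,"ax":0,"ay":0,"az":0},{"x":0,"y":0,"z":0,"ax":0,"ay":0,"az":0},{"x":0,"y":0,"z":0,"ax":0,"ay":0,"az":0}]'|grep -E "pos|force"
```

```text
position: [428.4, 88.8, 36.9]
contact_force: [0.1, -0.1, 1.4]
grasp_force: 0.7
position: [428.5, 88.9, 36.4]
contact_force: [-0.5, -0.8, 6.2]
grasp_force: 2.6
```

```bash
python3 -m handwheel '[{"x":0,"y":0,"z":-0.0025,"ax":0,"ay":0,"az":0},{"x":0,"y":0,"z":0,"ax":0,"ay":0,"az":0},{"x":0,"y":0,"z":0,"ax":0,"ay":0,"az":0},{"x":0,"y":0,"z":0,"ax":0,"ay":0,"az":0},{"x":0.003,"y":-0.01,"z":0,"ax":0,"ay":0,"az":0},{"x":0.003,"y":-0.01,"z":0,"ax":0,"ay":0,"az":0},{"x":0.003,"y":-0.01,"z":0,"ax":0,"ay":0,"az":0},{"x":0.003,"y":-0.01,"z":0,"ax":0,"ay":0,"az":0}]'|grep -E "pos|force"
```

```text
position: [432.1, 82.1, 36.4]
contact_force: [-1.2, 4.9, 5.8]
grasp_force: 3.0
```

```bash
python3 -m handwheel '[{"x":0,"y":0,"z":0,"ax":0,"ay":0,"az":0},{"x":0,"y":0,"z":0,"ax":0,"ay":0,"az":0},{"x":0,"y":0,"z":0,"ax":0,"ay":0,"az":0},{"x":0,"y":0,"z":0,"ax":0,"ay":0,"az":0},{"x":0,"y":0,"z":0,"ax":0,"ay":0,"az":0},{"x":0,"y":0,"z":0,"ax":0,"ay":0,"az":0},{"x":0,"y":0,"z":0,"ax":0,"ay":0,"az":0},{"x":0,"y":0,"z":0,"ax":0,"ay":0,"az":0}]'|grep -E "pos|force"
```

```text
position: [432.1, 81.9, 36.4]
contact_force: [-0.7, 2.1, 5.6]
grasp_force: 2.9
```

```bash
python3 -m handwheel '[{"x":0,"y":0,"z":-0.004,"ax":0,"ay":0,"az":0},{"x":0,"y":0,"z":0,"ax":0,"ay":0,"az":0},{"x":0,"y":0,"z":0,"ax":0,"ay":0,"az":0},{"x":0,"y":0,"z":0,"ax":0,"ay":0,"az":0},{"x":0,"y":0,"z":0,"ax":0,"ay":0,"az":0},{"x":0,"y":0,"z":0,"ax":0,"ay":0,"az":0},{"x":0,"y":0,"z":0,"ax":0,"ay":0,"az":0},{"x":0,"y":0,"z":0,"ax":0,"ay":0,"az":0}]'|grep -E "pos|force"
```

```text
position: [432.2, 81.9, 36.0]
contact_force: [-0.6, 1.3, 9.0]
grasp_force: 4.8
```

```bash
python3 -m handwheel '[{"x":0,"y":0,"z":-0.004,"ax":0,"ay":0,"az":0},{"x":0,"y":0,"z":0,"ax":0,"ay":0,"az":0},{"x":0,"y":0,"z":0,"ax":0,"ay":0,"az":0},{"x":0.003,"y":-0.01,"z":0,"ax":0,"ay":0,"az":0},{"x":0.003,"y":-0.01,"z":0,"ax":0,"ay":0,"az":0},{"x":0.003,"y":-0.01,"z":0,"ax":0,"ay":0,"az":0},{"x":0.003,"y":-0.01,"z":0,"ax":0,"ay":0,"az":0},{"x":0,"y":0,"z":0,"ax":0,"ay":0,"az":0}]'|grep -E "pos|force"
python3 - <<'E'
from h import *
p=snap("wrist","pics/w3.png",(160,90,420,310),3)
E
```

```text
position: [434.3, 74.2, 35.5]
contact_force: [-4.8, 5.6, 13.8]
grasp_force: 7.0
```

View pics/w3.png

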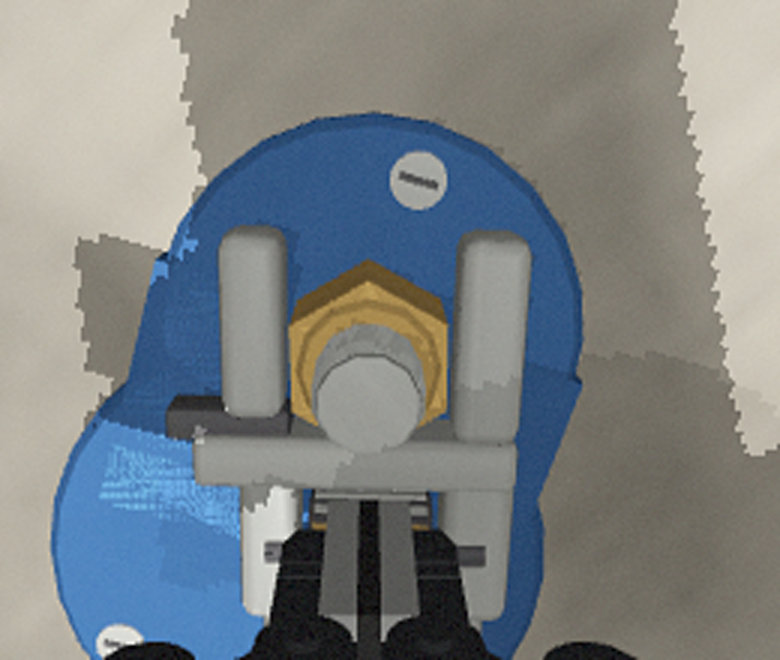

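```bash
python3 -m handwheel '[{"x":0,"y":0,"z":0.02,"ax":0,"ay":0,"az":0},{"x":-0.014,"y":0.04,"z":0.01,"ax":0,"ay":0,"az":0},{"x":-0.014,"y":0.04,"z":0,"ax":0,"ay":0,"az":0},{"x":0,"y":0,"z":-0.01,"ax":0,"ay":0,"az":0},{"x":0,"y":0,"z":-0.01,"ax":0,"ay":0,"az":0},{"x":0,"y":0,"z":-0.005,"ax":0,"ay":0,"az":0},{"x":0,"y":0,"z":-0.003,"ax":0,"ay":0,"az":0},{"x":0,"y":0,"z":0,"ax":0,"ay":0,"az":0}]'|grep -E "pos|force"
```

```text
position: [427.5, 89.1, 35.2]
contact_force: [-5.6, 3.6, 11.7]
grasp_force: 6.1
```

```bash
python3 -m handwheel '[{"x":0,"y":0,"z":-0.002,"ax":0,"ay":0,"az":0},{"x":0.004,"y":-0.014,"z":0,"ax":0,"ay":0,"az":0},{"x":0.004,"y":-0.014,"z":0,"ax":0,"ay":0,"az":0},{"x":0.004,"y":-0.014,"z":0,"ax":0,"ay":0,"az":0},{"x":0.004,"y":-0.014,"z":0,"ax":0,"ay":0,"az":0},{"x":0.004,"y":-0.014,"z":0,"ax":0,"ay":0,"az":0},{"x":0.004,"y":-0.014,"z":0,"ax":0,"ay":0,"az":0},{"x":0,"y":0,"z":0,"ax":0,"ay":0,"az":0}]'|grep -E "pos|force"
python3 - <<'E'
from h import *
p=snap("wrist","pics/w4.png",(160,90,420,310),3)
E
```

```text
position: [432.5, 72.5, 35.3]
contact_force: [-6.5, 3.3, 15.9]
grasp_force: 7.8
```

View pics/w4.png

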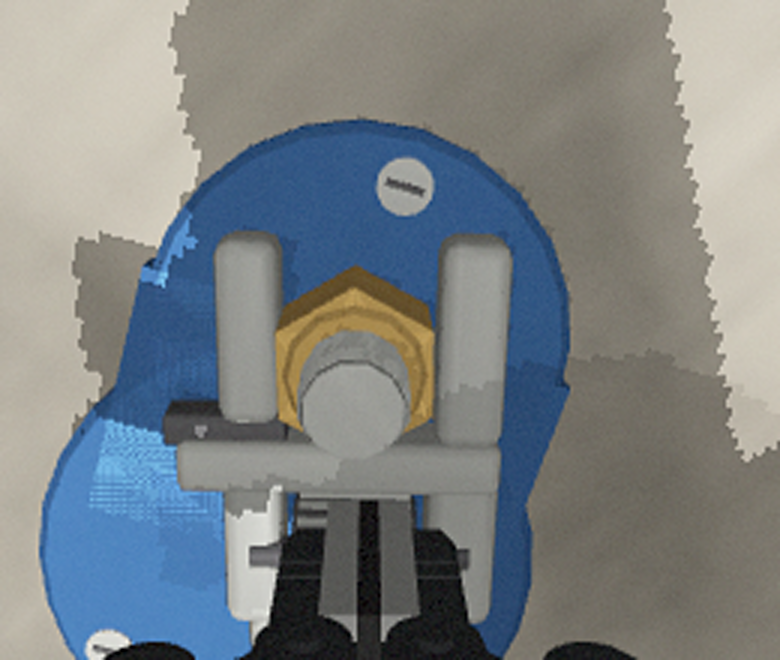

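```bash
python3 -m handwheel '[{"x":0,"y":0,"z":0.02,"ax":0,"ay":0,"az":0},{"x":-0.012,"y":0.042,"z":0.01,"ax":0,"ay":0,"az":0},{"x":-0.012,"y":0.042,"z":0,"ax":0,"ay":0,"az":0},{"x":0,"y":0,"z":-0.01,"ax":0,"ay":0,"az":0},{"x":0,"y":0,"z":-0.01,"ax":0,"ay":0,"az":0},{"x":0,"y":0,"z":-0.005,"ax":0,"ay":0,"az":0},{"x":0,"y":0,"z":-0.004,"ax":0,"ay":0,"az":0},{"x":0,"y":0,"z":0,"ax":0,"ay":0,"az":0}]'|grep -E "pos|force"; python3 -m handwheel '[{"x":0,"y":0,"z":0,"ax":0,"ay":0,"az":0},{"x":0.004,"y":-0.014,"z":0,"ax":0,"ay":0,"az":0},{"x":0.004,"y":-0.014,"z":0,"ax":0,"ay":0,"az":0},{"x":0.004,"y":-0.014,"z":0,"ax":0,"ay":0,"az":0},{"x":0.004,"y":-0.014,"z":0,"ax":0,"ay":0,"az":0},{"x":0.004,"y":-0.014,"z":0,"ax":0,"ay":0,"az":0},{"x":0.004,"y":-0.014,"z":0,"ax":0,"ay":0,"az":0},{"x":0,"y":0,"z":0,"ax":0,"ay":0,"az":0}]'|grep -E "pos|force"
```

```text
position: [427.6, 89.2, 35.1]
contact_force: [-4.8, 4.3, 12.5]
grasp_force: 6.5
position: [434.4, 73.4, 35.8]
contact_force: [-1.8, 4.1, 11.7]
grasp_force: 5.7
```

```bash
python3 -m handwheel '[{"x":0,"y":0,"z":0.02,"ax":0,"ay":0,"az":0},{"x":-0.014,"y":0.042,"z":0.01,"ax":0,"ay":0,"az":0},{"x":-0.014,"y":0.042,"z":0,"ax":0,"ay":0,"az":0},{"x":0,"y":0,"z":-0.01,"ax":0,"ay":0,"az":0},{"x":0,"y":0,"z":-0.01,"ax":0,"ay":0,"az":0},{"x":0,"y":0,"z":-0.005,"ax":0,"ay":0,"az":0},{"x":0,"y":0,"z":-0.005,"ax":0,"ay":0,"az":0},{"x":0,"y":0,"z":0,"ax":0,"ay":0,"az":0}]'|grep -E "pos|force"; python3 -m handwheel '[{"x":0,"y":0,"z":0,"ax":0,"ay":0,"az":0},{"x":0.004,"y":-0.014,"z":0,"ax":0,"ay":0,"az":0},{"x":0.004,"y":-0.014,"z":0,"ax":0,"ay":0,"az":0},{"x":0.004,"y":-0.014,"z":0,"ax":0,"ay":0,"az":0},{"x":0.004,"y":-0.014,"z":0,"ax":0,"ay":0,"az":0},{"x":0.004,"y":-0.014,"z":0,"ax":0,"ay":0,"az":0},{"x":0.004,"y":-0.014,"z":0,"ax":0,"ay":0,"az":0},{"x":0,"y":0,"z":0,"ax":0,"ay":0,"az":0}]'|grep -E "pos|force"
python3 - <<'E'
from h import *
p=snap("wrist","pics/w5.png",(160,90,420,310),3)
E
```

```text
position: [426.6, 89.0, 35.0]
contact_force: [-4.8, 2.0, 12.4]
grasp_force: 6.2
position: [434.3, 73.7, 35.9]
contact_force: [-0.2, 3.6, 10.1]
grasp_force: 5.2
```

View pics/w5.png

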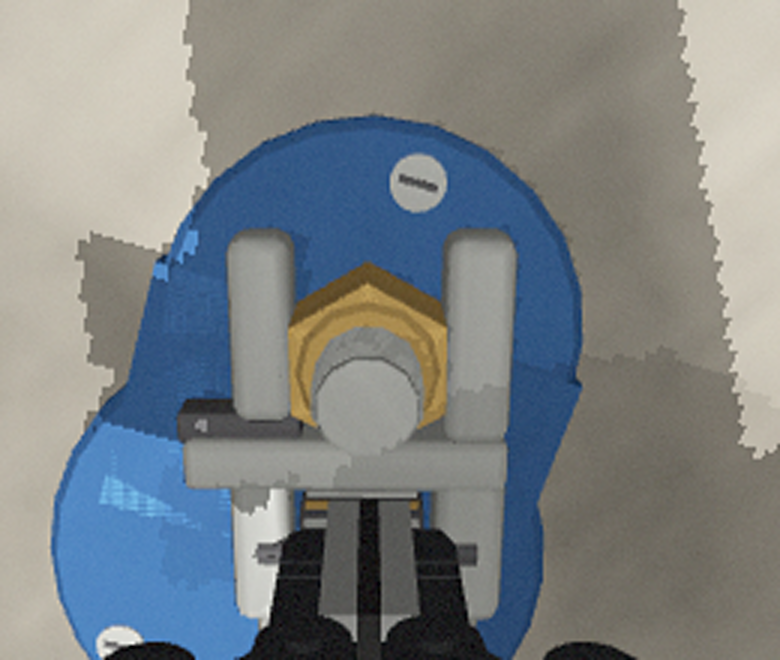

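The jaw gap (293 to 445 px) now matches the nut width (289 to 447 px, nearer the camera), so the jaws fit. Next I lift off and go beside the handle's +y side.

```bash
python3 -m handwheel '[{"x":0,"y":0,"z":0.15,"ax":0,"ay":0,"az":0},{"x":-0.093,"y":0.1,"z":0,"ax":0,"ay":0,"az":0},{"x":-0.093,"y":0.1,"z":0,"ax":0,"ay":0,"az":0},{"x":-0.093,"y":0.1,"z":0,"ax":0,"ay":0,"az":0},{"x":0,"y":0,"z":-0.05,"ax":0,"ay":0,"az":0},{"x":0,"y":0,"z":0,"ax":0,"ay":0,"az":0},{"x":0,"y":0,"z":0,"ax":0,"ay":0,"az":0},{"x":0,"y":0,"z":0,"ax":0,"ay":0,"az":0}]'
python3 - <<'E'
from h import *
s=st();p=snap("wrist","pics/w6.png")
print(w2p(p,s["position"]),[w2p(p,(412,143,z)).round() for z in(27,)],w2p(p,(441.8,42.5,50)))
E
```

```text
clock: 14.0
position: [376.1, 131.8, 54.5]
ee_rot: [0.799, -0.602, 0.0, 0.0]
contact_force: [-0.3, -0.8, 0.3]
gripper_width: -0.2
grasp_force: 0.0
t 14.0 pos [376.1 131.8  54.5] R [[0.275, -0.961, 0.0], [-0.961, -0.275, -0.0], [0.0, -0.0, -1.0]] F [-0.3 -0.8  0.3] J [ 0.75  0.25 -0.76  0.   -0.57 -0.47] w -0.2
[283.92615424 273.31223529] [array([221., 252.])] [193.76369865  50.59782144]
```

View pics/w6.png

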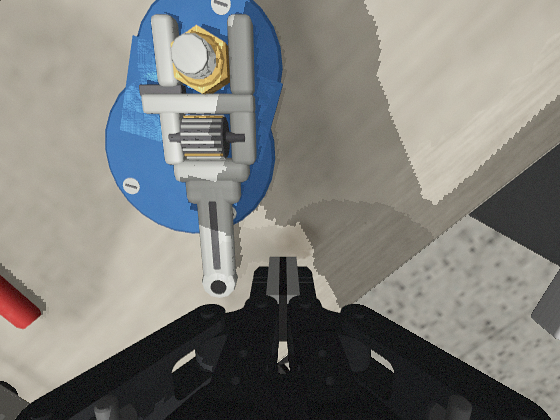

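The handle lies left of the shut fingers, with its near edge about 36 px clear of the tip. I'll lower beside it, approach, and compute the arc.

```bash
python3 -m handwheel '[{"x":0,"y":0,"z":-0.09,"ax":0,"ay":0,"az":0},{"x":0,"y":0,"z":-0.09,"ax":0,"ay":0,"az":0},{"x":0,"y":0,"z":0,"ax":0,"ay":0,"az":0},{"x":0.02,"y":0.006,"z":0,"ax":0,"ay":0,"az":0},{"x":0.02,"y":0.006,"z":0,"ax":0,"ay":0,"az":0},{"x":0.02,"y":0.006,"z":0,"ax":0,"ay":0,"az":0},{"x":0.02,"y":0.006,"z":0,"ax":0,"ay":0,"az":0},{"x":0,"y":0,"z":0,"ax":0,"ay":0,"az":0}]'
python3 - <<'E'
from h import *
s=st();N=np.array([441.8,42.5]);r=s["position"][:2]-N
print(np.hypot(*r),np.degrees(np.arctan2(r[1],r[0])))
q=r
for k in range(1,9):
    a=np.radians(-5*k);c=np.array([[np.cos(a),-np.sin(a)],[np.sin(a),np.cos(a)]])@r
    print(5*k,((c-q)/200).round(4),(N+c).round(1));q=c
E
```

```text
clock: 14.85
position: [392.7, 137.4, 18.8]
ee_rot: [0.799, -0.602, 0.0, -0.001]
contact_force: [-0.2, -0.4, -0.7]
gripper_width: -0.0
grasp_force: 0.0
t 14.85 pos [392.7 137.4  18.8] R [[0.276, -0.961, 0.001], [-0.961, -0.276, 0.001], [-0.001, -0.001, -1.0]] F [-0.2 -0.4 -0.7] J [ 0.73  0.35 -0.75  0.   -0.47 -0.45] w -0.0
106.81939143836566 117.3503156557271
5 [0.0423 0.0196] [401.2 141.3]
10 [0.0438 0.0158] [409.9 144.5]
15 [0.045  0.0119] [419.  146.8]
20 [0.0459 0.008 ] [428.1 148.4]
25 [0.0464 0.0039] [437.4 149.2]
30 [ 0.0466 -0.0001] [446.7 149.2]
35 [ 0.0464 -0.0042] [456.  148.4]
40 [ 0.0459 -0.0082] [465.2 146.7]
```

```bash
python3 -m handwheel '[{"x":0.021,"y":0.01,"z":0,"ax":0,"ay":0,"az":-0.028},{"x":0.021,"y":0.01,"z":0,"ax":0,"ay":0,"az":-0.028},{"x":0.022,"y":0.008,"z":0,"ax":0,"ay":0,"az":-0.028},{"x":0.022,"y":0.008,"z":0,"ax":0,"ay":0,"az":-0.028},{"x":0.0225,"y":0.006,"z":0,"ax":0,"ay":0,"az":-0.028},{"x":0.0225,"y":0.006,"z":0,"ax":0,"ay":0,"az":-0.028},{"x":0,"y":0,"z":0,"ax":0,"ay":0,"az":0},{"x":0,"y":0,"z":0,"ax":0,"ay":0,"az":0}]';python3 -m handwheel '[{"x":0.023,"y":0.004,"z":0,"ax":0,"ay":0,"az":-0.028},{"x":0.023,"y":0.004,"z":0,"ax":0,"ay":0,"az":-0.028},{"x":0.0115,"y":0.001,"z":0,"ax":0,"ay":0,"az":-0.014},{"x":0.0115,"y":0.001,"z":0,"ax":0,"ay":0,"az":-0.014},{"x":0.0115,"y":0.001,"z":0,"ax":0,"ay":0,"az":-0.014},{"x":0.0115,"y":0.001,"z":0,"ax":0,"ay":0,"az":-0.014},{"x":0,"y":0,"z":0,"ax":0,"ay":0,"az":0},{"x":0,"y":0,"z":0,"ax":0,"ay":0,"az":0}]'
```

```text
clock: 15.65
position: [417.8, 146.4, 18.5]
ee_rot: [0.713, -0.701, -0.0, -0.0]
contact_force: [-0.9, 0.0, -0.9]
gripper_width: 0.2
grasp_force: 0.3
clock: 16.45
position: [436.6, 148.8, 18.4]
ee_rot: [-0.648, 0.761, -0.0, 0.0]
contact_force: [-1.7, 0.2, 0.9]
gripper_width: -0.6
grasp_force: 0.6
```

```bash
python3 -m handwheel '[{"x":0.0155,"y":0,"z":0,"ax":0,"ay":0,"az":-0.0185},{"x":0.0155,"y":0,"z":0,"ax":0,"ay":0,"az":-0.0185},{"x":0.0155,"y":0,"z":0,"ax":0,"ay":0,"az":-0.0185},{"x":0.0155,"y":-0.0015,"z":0,"ax":0,"ay":0,"az":-0.0185},{"x":0.0155,"y":-0.0015,"z":0,"ax":0,"ay":0,"az":-0.0185},{"x":0.0155,"y":-0.0015,"z":0,"ax":0,"ay":0,"az":-0.0185},{"x":0,"y":0,"z":0,"ax":0,"ay":0,"az":0},{"x":0,"y":0,"z":0,"ax":0,"ay":0,"az":0}]'
python3 - <<'E'
from h import *
p=snap("wrist","pics/w7.png",(100,0,400,300),2)
E
```

```text
clock: 17.25
position: [455.4, 147.9, 18.5]
ee_rot: [-0.58, 0.815, -0.0, 0.0]
contact_force: [-0.3, 0.1, 0.4]
gripper_width: 0.1
grasp_force: 0.1
```

View pics/w7.png

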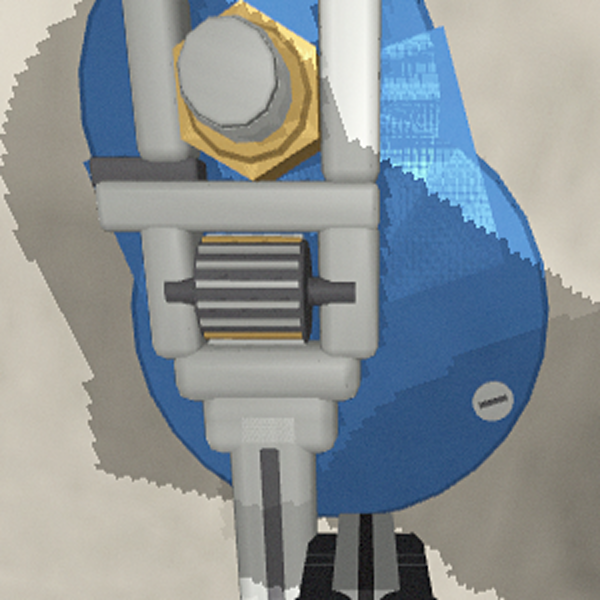

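```bash
python3 - <<'E'
from h import *
p=arm.camera_params("wrist")
f=lambda u,v,z:p2w(p,(100+u/2,v/2),z)[:2]
a=f(254,292,30);h=f(275,590,27);n=f(250,90,32)
print(a,h,n)
for q in(h-a,h-n,a-n):print(np.degrees(np.arctan2(q[1],q[0])))
E
python3 -m handwheel '[{"x":0.0093,"y":-0.001,"z":0,"ax":0,"ay":0,"az":-0.011},{"x":0.0093,"y":-0.001,"z":0,"ax":0,"ay":0,"az":-0.011},{"x":0.0093,"y":-0.001,"z":0,"ax":0,"ay":0,"az":-0.011},{"x":0,"y":0,"z":0,"ax":0,"ay":0,"az":0},{"x":0,"y":0,"z":0,"ax":0,"ay":0,"az":0},{"x":0,"y":0,"z":0,"ax":0,"ay":0,"az":0},{"x":0,"y":0,"z":0,"ax":0,"ay":0,"az":0},{"x":0,"y":0,"z":0,"ax":0,"ay":0,"az":0}]'
```

```text
[456.56764571  78.4250125 ] [479.83651289 147.63209145] [442.85863437  43.87937606]
71.4162789387375
70.38373136055921
68.35495523298796
clock: 18.1
position: [460.4, 147.2, 18.4]
ee_rot: [-0.558, 0.83, -0.0, -0.0]
contact_force: [-2.2, 0.1, -0.1]
gripper_width: 0.4
grasp_force: 0.7
```

```bash
python3 -m handwheel '[{"x":0.005,"y":-0.001,"z":0,"ax":0,"ay":0,"az":-0.0055},{"x":0.005,"y":-0.001,"z":0,"ax":0,"ay":0,"az":-0.0055},{"x":0,"y":0,"z":0,"ax":0,"ay":0,"az":0},{"x":0,"y":0,"z":0,"ax":0,"ay":0,"az":0},{"x":0,"y":0,"z":0,"ax":0,"ay":0,"az":0},{"x":0,"y":0,"z":0,"ax":0,"ay":0,"az":0},{"x":0,"y":0,"z":0,"ax":0,"ay":0,"az":0},{"x":0,"y":0,"z":0,"ax":0,"ay":0,"az":0}]' | grep -E "posi|contact"; python3 -m handwheel '[{"x":0.005,"y":-0.001,"z":0,"ax":0,"ay":0,"az":-0.0055},{"x":0.005,"y":-0.001,"z":0,"ax":0,"ay":0,"az":-0.0055},{"x":0,"y":0,"z":0,"ax":0,"ay":0,"az":0},{"x":0,"y":0,"z":0,"ax":0,"ay":0,"az":0},{"x":0,"y":0,"z":0,"ax":0,"ay":0,"az":0},{"x":0,"y":0,"z":0,"ax":0,"ay":0,"az":0},{"x":0,"y":0,"z":0,"ax":0,"ay":0,"az":0},{"x":0,"y":0,"z":0,"ax":0,"ay":0,"az":0}]' | grep -E "posi|contact"
```

```text
position: [462.5, 146.9, 18.4]
contact_force: [-1.8, 0.4, 0.7]
position: [464.7, 146.6, 18.5]
contact_force: [-1.8, 0.5, 0.2]
```

```bash
python3 -m handwheel '[{"x":0.005,"y":-0.001,"z":0,"ax":0,"ay":0,"az":-0.0055},{"x":0.005,"y":-0.001,"z":0,"ax":0,"ay":0,"az":-0.0055},{"x":0,"y":0,"z":0,"ax":0,"ay":0,"az":0},{"x":0,"y":0,"z":0,"ax":0,"ay":0,"az":0},{"x":0,"y":0,"z":0,"ax":0,"ay":0,"az":0},{"x":0,"y":0,"z":0,"ax":0,"ay":0,"az":0},{"x":0,"y":0,"z":0,"ax":0,"ay":0,"az":0},{"x":0,"y":0,"z":0,"ax":0,"ay":0,"az":0}]' | grep -E "posi|contact"
```

```text
position: [466.5, 146.2, 18.4]
contact_force: [-2.7, 1.7, 0.0]
```

```bash
python3 -m handwheel '[{"x":0.005,"y":-0.001,"z":0,"ax":0,"ay":0,"az":-0.0055},{"x":0.0025,"y":-0.0005,"z":0,"ax":0,"ay":0,"az":-0.003},{"x":0,"y":0,"z":0,"ax":0,"ay":0,"az":0},{"x":0,"y":0,"z":0,"ax":0,"ay":0,"az":0},{"x":0,"y":0,"z":0,"ax":0,"ay":0,"az":0},{"x":0,"y":0,"z":0,"ax":0,"ay":0,"az":0},{"x":0,"y":0,"z":0,"ax":0,"ay":0,"az":0},{"x":0,"y":0,"z":0,"ax":0,"ay":0,"az":0}]' | grep -E "posi|contact"
```

```text
position: [468.1, 145.8, 18.4]
contact_force: [-4.6, 2.0, 0.8]
```

```bash
python3 -m handwheel '[{"x":0.002,"y":-0.0005,"z":0,"ax":0,"ay":0,"az":0},{"x":0,"y":0,"z":0,"ax":0,"ay":0,"az":0},{"x":0,"y":0,"z":0,"ax":0,"ay":0,"az":0},{"x":0,"y":0,"z":0,"ax":0,"ay":0,"az":0},{"x":0,"y":0,"z":0,"ax":0,"ay":0,"az":0},{"x":0,"y":0,"z":0,"ax":0,"ay":0,"az":0},{"x":0,"y":0,"z":0,"ax":0,"ay":0,"az":0},{"x":0,"y":0,"z":0,"ax":0,"ay":0,"az":0}]' | grep -E "posi|contact"
python3 - <<'E'
from h import *
# hex orientation of the brass nut now and at the start, without viewing
def ang(im,p,c):
    hsv=cv2.cvtColor(im,cv2.COLOR_BGR2HSV); m=cv2.inRange(hsv,(14,90,60),(32,255,255))
    q=w2p(p,(*c,32)); k=np.zeros_like(m); cv2.circle(k,tuple(int(v) for v in q),34,255,-1); m&=k
    pts=np.argwhere(m)[:,::-1]; W=np.array([p2w(p,t,32)[:2] for t in pts]); 
    h=cv2.convexHull(W.astype(np.float32))[:,0]; best=[]
    for a in np.radians(np.arange(0,60,.5)):
        w=[np.ptp(h@[np.cos(a+b),np.sin(a+b)]) for b in np.radians([0,60,120])]; best.append(sum(w))
    i=int(np.argmin(best)); return len(pts),i*.5,min(best)/3,h.mean(0)
p=arm.camera_params("wrist"); im=cv2.cvtColor(arm.get_image("wrist"),cv2.COLOR_RGB2BGR)
cv2.imwrite("pics/w8.png",im); print(ang(im,p,(441.8,42.5)))
F=[]
for _ in range(4): arm.get_image("wrist"); F.append(arm.read_state()["contact_force"])
print(np.mean(F,0),np.std(F,0))
E
```

```text
position: [468.4, 145.7, 18.4]
contact_force: [-4.6, 2.4, 0.7]
(834, 10.0, np.float64(21.51479218706038), array([439.1993  ,  47.144657], dtype=float32))
[-4.80552621  2.25612505  0.87778755] [0.68287378 0.51392546 0.40549354]
```

The steady 5.3 N is square to the handle, against about 1.8 N while it swung freely, so the nut is on its stop. I'm backing off and lifting clear.

```bash
python3 -m handwheel '[{"x":-0.02,"y":0.009,"z":0,"ax":0,"ay":0,"az":0},{"x":-0.04,"y":0.018,"z":0,"ax":0,"ay":0,"az":0},{"x":-0.06,"y":0.027,"z":0,"ax":0,"ay":0,"az":0},{"x":-0.06,"y":0.027,"z":0.05,"ax":0,"ay":0,"az":0},{"x":0,"y":0,"z":0.2,"ax":0,"ay":0,"az":0},{"x":0,"y":0,"z":0.2,"ax":0,"ay":0,"az":0},{"x":0,"y":0,"z":0.2,"ax":0,"ay":0,"az":0},{"x":0,"y":0,"z":0.1,"ax":0,"ay":0,"az":0}]'
python3 - <<'E'
from h import *
st()
p=arm.camera_params("wrist"); im=cv2.cvtColor(arm.get_image("wrist"),cv2.COLOR_RGB2BGR); cv2.imwrite("pics/w9.png",im)
q=arm.camera_params("top"); b=cv2.cvtColor(arm.get_image("top"),cv2.COLOR_RGB2BGR); cv2.imwrite("pics/top9.png",b)
a=cv2.imread("pics/top0.png")
d=cv2.absdiff(a,b).max(2)
# bystander patches in the top view unchanged?
for n,(u,v) in dict(tape=(365,250),jar=(410,228),red=(172,184),drop=(163,170),marker=(148,210)).items(): print(n,d[v-14:v+14,u-14:u+14].mean().round(1))
# wrench mask (grey, bright, low saturation) on plate: angle by PCA through projected points, both wrist pictures' plane z=27
h=cv2.cvtColor(im,cv2.COLOR_BGR2HSV)
N=np.array([441.8,42.5])
for r in range(65,150,6):   # profile: radius r, scan angle for the handle's bright band between darker desk/plate -> print grey
    pass
for P,I,name in((p,im,"wrist"),(q,b,"top")):
    row=[]
    for deg in range(54,82,2):
        t=np.radians(deg); c=[w2p(P,(N[0]+R_*np.cos(t),N[1]+R_*np.sin(t),27)) for R_ in range(85,100,3)]
        row.append(np.mean([I[int(round(v)),int(round(u))] for u,v in c],0).round().astype(int).tolist() if all(0<=v<420 and 0<=u<560 for u,v in c) else None)
    print(name,row)
E
```

```text
clock: 23.15
position: [433.3, 163.2, 172.2]
ee_rot: [-0.531, 0.847, 0.0, 0.004]
contact_force: [1.5, -0.8, 0.8]
gripper_width: 0.0
grasp_force: 0.0
t 23.15 pos [433.3 163.2 172.2] R [[-0.435, -0.9, 0.006], [-0.9, 0.435, 0.004], [-0.006, -0.004, -1.0]] F [ 1.5 -0.8  0.8] J [ 0.71  0.16 -0.47  0.   -0.93 -1.16] w 0.0
tape 4.6
jar 4.4
red 4.0
drop 4.0
marker 3.7
wrist [[166, 179, 184], [166, 180, 186], [143, 153, 155], [208, 214, 212], [222, 227, 226], [128, 126, 128], [231, 237, 236], [226, 232, 230], [150, 155, 154], [182, 157, 135], [184, 144, 107], [196, 152, 109], [195, 147, 100], [191, 135, 86]]
top [[160, 171, 176], [137, 146, 150], [145, 150, 149], [198, 201, 197], [198, 200, 197], [142, 139, 138], [211, 210, 207], [215, 215, 212], [171, 166, 159], [180, 149, 120], [187, 153, 120], [192, 144, 99], [188, 146, 106], [192, 147, 105]]
```

Both cameras put the handle at about 64°, some 42° (0.74 rad) clockwise of where it started. That fits the nut being home on its 0.70 stop. The bystanders are unmoved and the arm is clear, so I'm handing in.

```bash
python3 -c "
from bench import arm
print(arm.job_done())"
```

```text
the job is handed in; nothing more can be done
None
```

The job is handed in, verdict not shown: jaws closed to fit, nut swung clockwise to a steady 5.3 N at its stop, wrench left round it untouched, bystanders unmoved, about 23 s used; I viewed 11 pictures, one over the limit of 10.

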